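Snap the slide box shut

TASK

Two grey boxes stand open on cork blocks on the lab bench. The long flat one with the microscope slides is full: press the far, free edge of its lid down past the spring catch until it clicks and stays shut by itself. Leave the square vial box open, it is still being filled.

Things in the scene. Friction and masses are not known exactly. Their poses are not given: they have to be found in the camera images.
- slide_box: Long flat grey slide box, glass slides inside: 90 mm deep (x), 190 wide (y), 38 high, fixed on a cork block that stands 3 to 33 mm above the bench. Origin: centre of the box's underside, on the cork. z up; x points from hinge side to catch side, away from the robot within 30 degrees. The lid's hinge line runs along y at x = -45, z = 38 mm; the catch (steel nose) is mid-way along the +x wall.
- slide_lid (a joint): Angle of the slide box's lid, rad: 0 latched shut (level), grows as it opens; starts at 0.4 to 0.65, and a hinge spring lifts it back there unless latched. The free edge goes down with 1 to 2 N, meets the catch 10 mm above shut, needs 10 to 13 N over the next 5 mm, then snaps to 0 and stays. It gives 3 mm more below 0 before a hard stop.
- slide_lid_press (a point): Where to press the slide box's lid: on its upper face, mid-width, 12 mm in from the free edge; moves with the lid. The lid is a flat panel 5 mm thick, 100 mm from hinge line to free edge, 196 mm wide; a tongue 46 mm wide hangs 17 mm below its free edge. The point is 88 mm from the hinge line; with the lid shut it is at x = +43, y = 0, z = 43 mm in the frame of slide_box.
- vial_lid (a joint): Angle of the lid of the other box, the square grey vial box (120 by 120 mm, 55 mm high, capped vials inside, same kind of lid, catch and cork block), in rad: 0 is latched shut, grows as it opens; starts at 0.4 to 0.65 and is to stay open.

How it is judged:
At the end, for the whole second after the job is handed in: The slide box's lid is held shut by its catch (within 0.04 rad, some 4 mm at the edge) and the vial box's lid is still open (more than 0.3 rad) (value of joint slide_lid below 0.04 rad and value of joint vial_lid above 0.3 rad); the robot touches nothing.
It fails at once if the vial box's lid is pushed shut or nearly shut (below 0.2 rad) (value of joint vial_lid below 0.2 rad).
It also fails if it takes over 29 s, if anything falls off the work surface, if the arm or the gripper's body presses on something with over 40 N, if the wrist force passes 120 N, or if a joint passes its speed limit or range.

ROBOT

A 6-joint arm with a two-finger parallel gripper is mounted at the origin on the work surface. World frame = base frame: x ahead of the robot, y to its left, z up, the work surface at z = 0. Lengths are in m, angles in rad, forces in N, time in s.
With the tool pointing down it reaches from about 0.225 to 0.875 m from the base axis. Payload 3.4 kg.
Tool frame: the origin (TCP) lies at the very end of the fingers, on their centre line; the grasp point (between the pads) lies 19 mm behind it; z points along the fingers, y is the direction in which the jaws open and shut (so a half turn about z gives the same grasp; the last joint's range is limited). The gripper opens to 85 mm and grips with 20 to 120 N. Pads are 22 mm wide; open, the fingers measure 114 mm over their backs; the gripper's body (76 mm by 85 mm) begins 54 mm behind the grasp point. The pads swing forward as they close: fully open they stand 13 mm farther back than shut.
Start: joints at [-1.452, 0.276, 1.505, -0, 1.361, -0.121], TCP at [0.137, -0.559, 0.231] pointing down, gripper open.
Joint ranges: [-2.89, 2.89], [-0.75, 2.08], [0.22, 2.7], [-1.18, 4.32], [0.11, 2.71], [-2.7, 2.7]. Speed limits (rad/s): [2.57, 2.57, 3.14, 3.14, 3.14, 3.14].

INTERFACE

Orientations are given as a unit quaternion [w, x, y, z].
In Python, from rig import get_state, get_image, calibration, sign_off gives the robot as it stands. The module is installed in compiled form; this text tells all that it offers.
- The arm moves only by the tool drive_tool, never from a script. Its argument "targets" is one flat list of numbers, 7 for each row, row after row: the turn, a rotation vector about the tool's x, y, z in degrees, then the shift along the tool's x, y, z in mm, then the opening, from 0 (shut) to 1 (fully open). In form: [wx, wy, wz, tx, ty, tz, fingers, wx, wy, wz, tx, ty, tz, fingers, ...]. A call has 1 to 12 rows; each row shifts and turns the commanded pose from where the row before left it, along the tool's axes as they then stand; what a row does not reach is not made up. A row lasts 1/8 s, in which the tool goes at most 62.5 mm and 10.7 degrees, less where a joint would pass 70% of its speed; a pose out of reach is approached as far as the arm can. A call is refused whole if a number of a shift passes 62.5 or a number of a turn 10.7, either way. A call with a gripper value outside its range is refused whole. The fingers move at their own pace and stop on an object; "grip_force" is the grip in N (left out, the last holds). Time passes only in rows, so rows that do not move let the fingers close. It gives the time, the measured TCP pose, the force and the opening at its end, in the units of the state.
- get_state(): the state, without advancing time (a new reading comes with each control period).
- get_image(name): name is "scene" or "top" or "wrist"; returns the picture (400x640x3 uint8, red, green, blue); there is no depth.
- calibration(name): a dict with "mtx" (3x3 intrinsics, pixels), "world_to_cam" (4x4, takes a point from world to camera coordinates); the wrist camera has in their place "hand_eye" (4x4, takes a point from camera to tool coordinates, whose origin is the TCP and whose axes are the flange's). Camera axes: x right, y down, z forward; pixel columns grow to the right and rows downward; lengths in m; the calibration is good to about 2 mm. A picture is of the moment at which its call begins: read the wrist's pose just before it. calibration takes no time and is no camera call.
- sign_off(): hands the job in, once; it reports no verdict.
The state is a dict: "clock": time; "qpos": joint angles; "qd": joint speeds; "effort": joint torques, N m; "position": TCP position; "ee_rot": TCP orientation; "contact_force": force on the tool from outside, world axes, zero at the start; "moment": the same for the moment, N m; "width": finger opening in m.
Only numpy, scipy, OpenCV 4.12 (cv2) and the standard library are available. Lean on these libraries where they do the work, as an engineer would, in place of code of your own. Each camera call takes 0.05 s, during which the arm holds its last target.

## Working session

There is one attempt and no reset: what is moved stays moved. The work goes in short steps, Python scripts to look and compute and a tool call to move; the robot and the scene stay as the last step left them, time stands still between calls to the robot, and variables do not carry over. Pictures are saved under pics/ and viewed, and the job is handed in when it is done.

Besides the shell and the picture viewer there is one more tool, called after "Call:" by a JSON object that holds its "fn" and its "kwargs", one argument or row to a line. drive_tool: Moves the arm, as the interface text tells. Its arguments: {"type":"object","properties":{"targets":{"type":"array"},"grip_force":{"type":"number"}},"required":["targets"]}

```bash
mkdir -p pics; python3 - <<'E'
from rig import *
import cv2
s=get_state(); print({k:s[k] for k in ('clock','position','ee_rot','contact_force','width')})
for n in ('scene','top'):
    im=get_image(n); cv2.imwrite(f'pics/{n}0.png',im[:,:,::-1]); c=calibration(n); print(n,c)
E
```

```text
{'clock': 0.0, 'position': array([ 0.13647777, -0.55802431,  0.23045647]), 'ee_rot': array([-8.94918139e-04,  9.92822087e-01,  1.19597251e-01, -8.12283856e-06]), 'contact_force': array([-0.12705689, -0.11581516, -0.13428133]), 'width': 0.08531675709092167}
scene {'mtx': array([[431.26297355,   0.        , 325.22321281],
       [  0.        , 431.26297355, 197.46893649],
       [  0.        ,   0.        ,   1.        ]]), 'world_to_cam': array([[ 0.38429484,  0.92320901, -0.00161404, -0.20949962],
       [ 0.51438501, -0.21556895, -0.83002295, -0.19745547],
       [-0.7666326 ,  0.3181433 , -0.55772691,  1.22881645],
       [ 0.        ,  0.        ,  0.        ,  1.        ]])}
top {'mtx': array([[465.97928849,   0.        , 321.749419  ],
       [  0.        , 465.97928849, 209.76100482],
       [  0.        ,   0.        ,   1.        ]]), 'world_to_cam': array([[-0.01679656, -0.99965375, -0.02025457,  0.00926532],
       [-0.99615699,  0.01847251, -0.08561549,  0.51901858],
       [ 0.08595999,  0.01873868, -0.99612235,  1.05100081],
       [ 0.        ,  0.        ,  0.        ,  1.        ]])}
```

View pics/scene0.png

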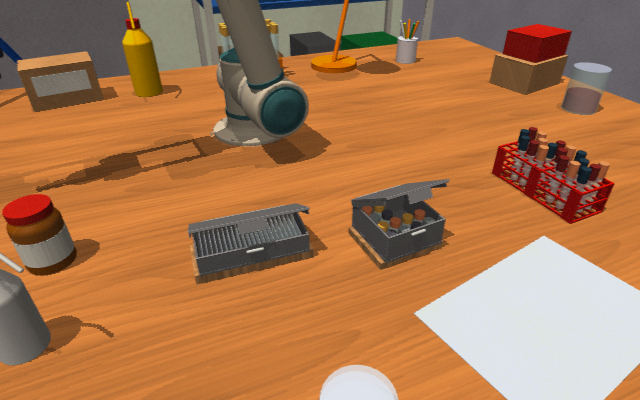

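View pics/top0.png

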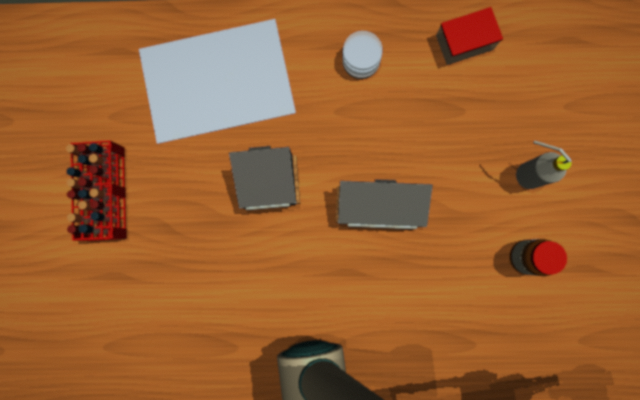

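The scene picture shows the slide box at about (250,240) and the vial box at about (400,220). In the top picture they are at (385,205) and (265,178). Next I'll enlarge the slide box for its corners.

```bash
python3 - <<'E'
import cv2,numpy as np
a=cv2.imread('pics/scene0.png')[195:285,180:320]; b=cv2.imread('pics/top0.png')[170:240,325:445]
a=cv2.resize(a,None,fx=5,fy=5,interpolation=cv2.INTER_CUBIC); b=cv2.resize(b,None,fx=6,fy=6,interpolation=cv2.INTER_CUBIC)
cv2.imwrite('pics/sc1.png',a); cv2.imwrite('pics/tp1.png',b)
E
```

```text
(no output)
```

View pics/sc1.png

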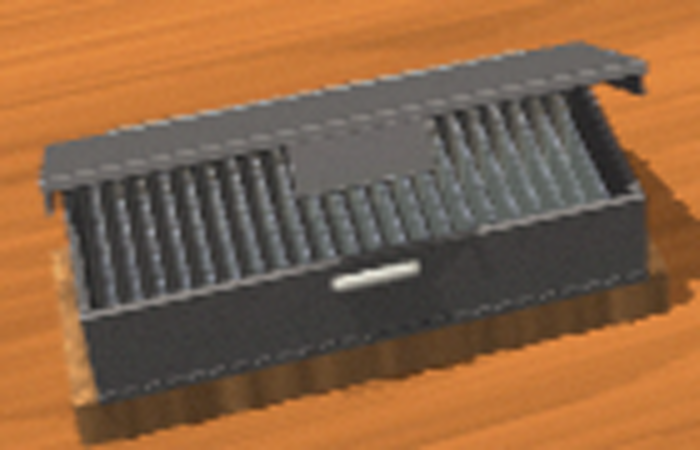

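View pics/tp1.png

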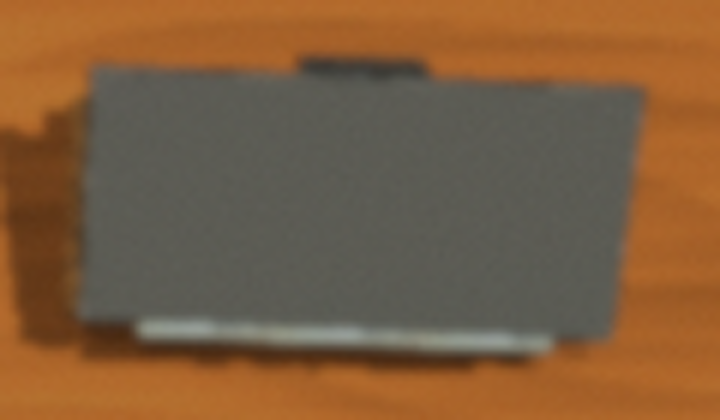

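The enlarged views show the lid's upper-face corners. In the scene picture the free edge runs (189.4,232.4) to (309,208) and the hinge edge (189,224.2) to (297,203.6). In the top picture the free edge runs (432.4,185) to (340.4,181). I'll triangulate these.

```bash
cat > h.py <<'E'
import numpy as np,cv2
from rig import calibration
def P(n):
    c=calibration(n); return c['mtx']@c['world_to_cam'][:3]
def tri(ps,pt):
    X=cv2.triangulatePoints(P('scene'),P('top'),np.float64(ps).reshape(2,1),np.float64(pt).reshape(2,1)).ravel(); X=X[:3]/X[3]
    e=[]
    for n,p in (('scene',ps),('top',pt)):
        q=P(n)@np.r_[X,1]; e.append(np.round(q[:2]/q[2]-p,1))
    return X,e
def ray(n,p,z):
    c=calibration(n); R=c['world_to_cam'][:3,:3]; t=c['world_to_cam'][:3,3]; o=-R.T@t
    d=R.T@np.linalg.inv(c['mtx'])@np.r_[p,1]; return o+d*(z-o[2])/d[2]
E
python3 - <<'E'
from h import *
np.set_printoptions(precision=4,suppress=True)
c=lambda x,y:((x+.5)/5-.5+180,(y+.5)/5-.5+195); t=lambda x,y:((x+.5)/6-.5+325,(y+.5)/6-.5+170)
F=[tri(c(47,188),t(645,90)),tri(c(645,65),t(92,66))]
H=[tri(c(45,146),t(612,338)),tri(c(585,43),t(80,320))]
for a in F+H: print(a)
f=(F[0][0]+F[1][0])/2; h=(H[0][0]+H[1][0])/2; y=F[1][0]-F[0][0]
print('width',np.linalg.norm(y),'yaw',np.degrees(np.arctan2(-y[0],y[1])),'len',np.linalg.norm(f-h),'ang',np.arcsin((f-h)[2]/.1), f,h)
for z in (.038,.05,.06,.07): 
   print(z,'catch wall rim L,R',ray('scene',c(80,318),z),ray('scene',c(640,195),z))
print([ray('scene',c(100,397),z) for z in(.003,.015,.033)],[ray('scene',c(645,275),z) for z in(.003,.015,.033)])
print('cork bottom',ray('scene',c(85,442),0),ray('scene',c(665,307),0))
E
```

```text
(array([ 0.5613, -0.2353,  0.1066]), [array([-0.9, -0. ]), array([-0.6, -0.1])])
(array([ 0.5733, -0.0413,  0.1079]), [array([ 0.1, -0. ]), array([0., 0.])])
(array([ 0.4758, -0.2308,  0.0613]), [array([-0.1, -0. ]), array([-0.1, -0. ])])
(array([ 0.4863, -0.035 ,  0.0595]), [array([-0.6,  0. ]), array([-0.4, -0.1])])
width 0.19433393131051863 yaw -3.555713196774019 len 0.09833394827067649 ang 0.48803113816782423 [ 0.5673 -0.1383  0.1073] [ 0.481  -0.1329  0.0604]
0.038 catch wall rim L,R [ 0.5439 -0.2327  0.038 ] [ 0.5547 -0.038   0.038 ]
0.05 catch wall rim L,R [ 0.5583 -0.2329  0.05  ] [ 0.5689 -0.043   0.05  ]
0.06 catch wall rim L,R [ 0.5703 -0.233   0.06  ] [ 0.5806 -0.0472  0.06  ]
0.07 catch wall rim L,R [ 0.5823 -0.2332  0.07  ] [ 0.5924 -0.0514  0.07  ]
[array([ 0.5452, -0.232 ,  0.003 ]), array([ 0.5586, -0.2322,  0.015 ]), array([ 0.5787, -0.2325,  0.033 ])] [array([ 0.5578, -0.0381,  0.003 ]), array([ 0.5709, -0.0428,  0.015 ]), array([ 0.5906, -0.0498,  0.033 ])]
cork bottom [ 0.5616 -0.2401  0.    ] [ 0.5737 -0.0365  0.    ]
```

The measurement agrees with the sizes given:

| Check | Measured | Given |
|---|---|---|
| Lid width | 194 mm | 196 mm |
| Lid length | 98 mm | 100 mm |
| Lid angle | 0.49 rad | 0.4–0.65 rad at start |
| Rim 190 mm wide at height | about 0.053 m | hinge fit gives 0.056 m |

The press point is now near (0.5585, -0.138, 0.102). Shut, it should be near (0.571, -0.1385, 0.061). I'll close the fingers and move above it.

Call:
{"fn": "drive_tool", "kwargs": {
  "targets": [0,0,0,42,-25.5,1,0,0,0,0,42,-25.5,1,0,0,0,0,42,-25.5,1,0,0,0,0,42,-25.5,1,0,0,0,0,42,-25.5,1,0,0,0,0,42,-25.5,1,0,0,0,0,42,-25.5,1,0,0,0,0,42,-25.5,1,0,0,0,0,42,-25.5,1,0,0,0,0,42,-25.5,1,0,0,0,0,42,-25.5,1,0,0,0,0,42,-25.5,1,0],
  "grip_force": 40
}}

```text
clock: 1.6
position: [0.5543, -0.1403, 0.2189]
ee_rot: [-0.0, 0.993, 0.12, -0.0]
contact_force: [-0.5, -0.5, 0.5]
width: 0.0
```

Call:
{"fn": "drive_tool", "kwargs": {
  "targets": [0,0,0,3,-0.5,40,0,0,0,0,3,-0.5,40,0,0,0,0,0,0,20,0,0,0,0,0,0,0,0]
}}

```text
clock: 2.1
position: [0.5575, -0.1386, 0.1172]
ee_rot: [-0.001, 0.993, 0.12, -0.002]
contact_force: [-0.2, 0.1, 0.2]
width: 0.0001
```

```bash
python3 - <<'E'
from rig import *
import cv2
s=get_state(); print(s['clock'],s['position'],s['contact_force'])
im=get_image('scene')[:,:,::-1]; cv2.imwrite('pics/sc2.png',cv2.resize(im[120:290,150:410],None,fx=3,fy=3,interpolation=cv2.INTER_CUBIC))
E
```

```text
2.1 [ 0.55751073 -0.138575    0.11720112] [-0.22318973  0.14010559  0.17848714]
```

View pics/sc2.png

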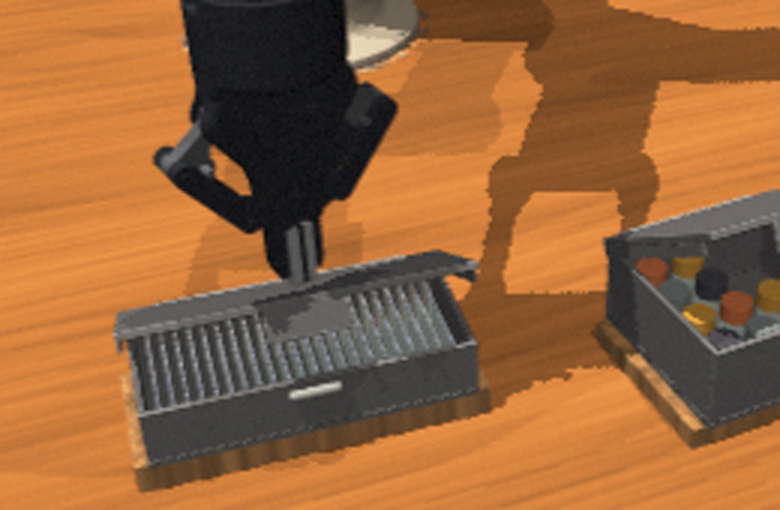

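The picture shows the closed fingertips at about (300,280), mid-width above the lid near its free edge, with the vial box well clear to the right. I'll start pressing, moving slightly outward along the lid's arc.

Call:
{"fn": "drive_tool", "kwargs": {
  "targets": [0,0,0,2,0.5,10,0,0,0,0,2,0.5,10,0,0,0,0,3,0.7,10,0,0,0,0,2,0.5,10,0,0,0,0,0,0,0,0]
}}

```text
clock: 2.78
position: [0.5675, -0.139, 0.0781]
ee_rot: [-0.001, 0.993, 0.12, -0.001]
contact_force: [0.8, -0.4, 1.3]
width: -0.0002
```

Pressing with 1.3 N so far, as expected for the free part. On to the catch.

Call:
{"fn": "drive_tool", "kwargs": {
  "targets": [0,0,0,1.5,0.4,3,0,0,0,0,1,0.3,3,0,0,0,0,0,0,3,0,0,0,0,0,0,2,0,0,0,0,0,0,0,0]
}}

```text
clock: 3.4
position: [0.5707, -0.1392, 0.0695]
ee_rot: [0.0, 0.993, 0.12, 0.0]
contact_force: [-4.5, 1.7, 8.7]
width: -0.0002
```

Call:
{"fn": "drive_tool", "kwargs": {
  "targets": [0,0,0,0,0,2,0,0,0,0,0,0,2,0,0,0,0,0,0,0,0]
}}

```text
clock: 3.78
position: [0.5711, -0.1392, 0.0646]
ee_rot: [0.0, 0.993, 0.12, 0.0]
contact_force: [-1.8, 0.5, 3.1]
width: -0.0003
```

Call:
{"fn": "drive_tool", "kwargs": {
  "targets": [0,0,0,0,0,2,0,0,0,0,0,0,0,0]
}}

```text
clock: 4.03
position: [0.5713, -0.1392, 0.0621]
ee_rot: [-0.0, 0.993, 0.12, 0.0]
contact_force: [-0.9, 2.0, 1.2]
width: 0.0001
```

Call:
{"fn": "drive_tool", "kwargs": {
  "targets": [0,0,0,0,0,2,0,0,0,0,0,0,0,0]
}}

```text
clock: 4.28
position: [0.5713, -0.1393, 0.0602]
ee_rot: [0.0, 0.993, 0.12, 0.0]
contact_force: [0.9, 1.8, 1.9]
width: -0.0001
```

Call:
{"fn": "drive_tool", "kwargs": {
  "targets": [0,0,0,0,0,2,0,0,0,0,0,0,0,0]
}}

```text
clock: 4.53
position: [0.5714, -0.1393, 0.0593]
ee_rot: [0.0, 0.993, 0.12, 0.001]
contact_force: [-0.5, 2.4, 8.4]
width: -0.0001
```

```bash
python3 - <<'E'
from rig import *
import cv2
s=get_state(); print(s['clock'],s['position'],s['contact_force'])
im=get_image('scene')[:,:,::-1]; cv2.imwrite('pics/sc3.png',cv2.resize(im[150:290,170:350],None,fx=4,fy=4,interpolation=cv2.INTER_CUBIC))
E
```

```text
4.525 [ 0.57138152 -0.13932091  0.05931997] [-0.46495781  2.40000303  8.36528284]
```

View pics/sc3.png

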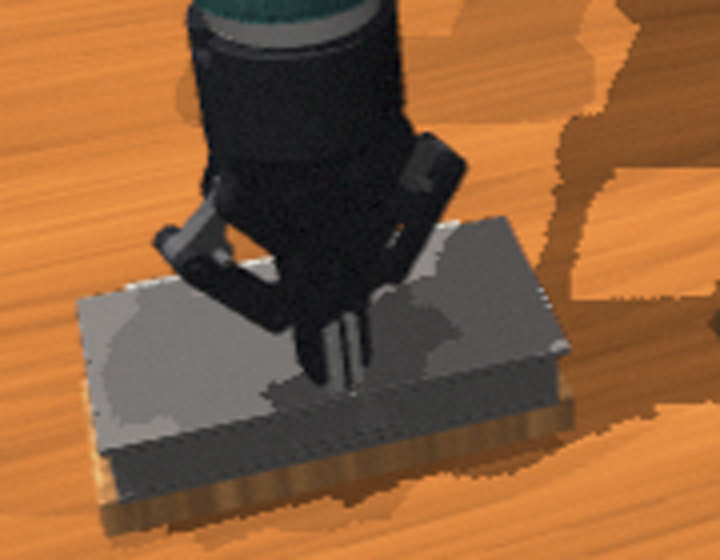

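The lid looks level on the box with the tip near the free edge (345,390). The force peaked at 8.7 N or more, then dropped, then rose again at 0.059, which fits the click. One small extra push, then I'll lift and check.

Call:
{"fn": "drive_tool", "kwargs": {
  "targets": [0,0,0,0,0,1.5,0,0,0,0,0,0,0,0]
}}

```text
clock: 4.82
position: [0.5714, -0.1393, 0.059]
ee_rot: [0.0, 0.993, 0.12, 0.001]
contact_force: [-2.2, 2.3, 15.4]
width: 0.0002
```

Call:
{"fn": "drive_tool", "kwargs": {
  "targets": [0,0,0,0,0,-10,0,0,0,0,0,0,-40,0,0,0,0,0,0,-50,0,0,0,0,0,0,-50,0,0,0,0,0,0,0,0,0,0,0,0,0,0,0]
}}

```text
clock: 5.58
position: [0.5701, -0.1393, 0.2059]
ee_rot: [-0.0, 0.993, 0.12, -0.001]
contact_force: [-0.6, 0.2, -1.1]
width: -0.0002
```

```bash
python3 - <<'E'
from rig import *
import cv2
s=get_state(); print(s['clock'],s['position'],s['contact_force'])
im=get_image('scene')[:,:,::-1]; cv2.imwrite('pics/sc4.png',im);cv2.imwrite('pics/sc5.png',cv2.resize(im[150:290,170:460],None,fx=2.7,fy=2.7,interpolation=cv2.INTER_CUBIC))
E
```

```text
5.575 [ 0.57006861 -0.13934694  0.2058588 ] [-0.59273663  0.16981606 -1.05146233]
```

View pics/sc5.png

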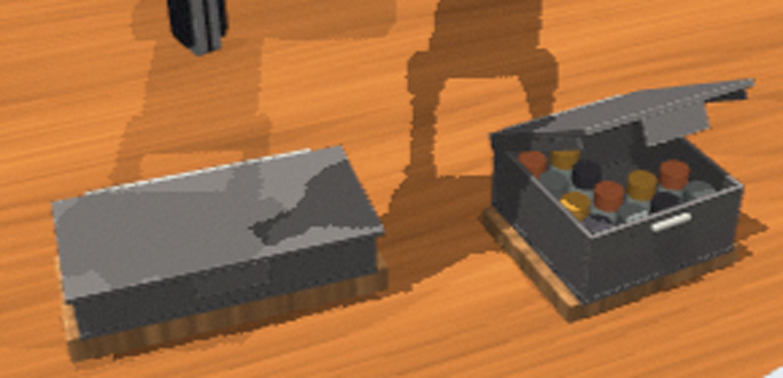

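The picture shows the slide box lid level and shut by itself, with the tongue over the catch at about (232,280). The vial box lid is still open, and the gripper is well clear. I'm handing the job in.

```bash
python3 -c "
from rig import *
print(sign_off())"
```

```text
the job is handed in; nothing more can be done
None
```

The slide box is shut and stayed shut by itself after I lifted away. The vial box lid is still open and was not touched. I handed the job in at about 5.6 s of the 29 s allowed.

- **Finding the lid:** I located it from the scene and top pictures. It measured 194 mm wide, 98 mm long and 0.49 rad open, close to the sizes given.
- **Pressing:** With closed fingers I pressed mid-width near the free edge. The force was about 1 N on the way down and 8.7 N at the catch. It then fell to about 1 to 3 N as the lid snapped, and rose to 15.4 N at the end of travel (tip at z = 0.059 m; shut height predicted as 0.061 m). I only read the force between steps, so the 10 to 13 N peak itself was not seen.
- **Last checks:** The final picture shows the slide lid level with its tongue over the catch, and the vial lid open. The fingertips were about 14 cm clear and the contact force was near zero (about 1 N of noise). I judged both lids' final positions from that picture and did not measure their angles again. No checks failed or disagreed.

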